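# Turn the raffle tag in the twist chute

## Task

At the raffle corner, take the yellow prize tag out of the wooden rack and, with its yellow face towards the side of the chute that has the green dots, drop it upright through the slot on top of the twist chute. It must come to rest standing at the bottom of the chute turned half round, its yellow face away from the green dots. Leave the red and the blue tag in the rack.

Things in the scene. Friction and masses are not known exactly. Their poses are not given: they have to be found in the camera images.
- yellow_tag: the rigid tag to post: a plate 8 mm thick (its x), 48 mm wide (its y) and 54 mm tall (its z), 30 g; the face on its -x side is yellow with a white ring, its back (+x) and edges are white. Origin: middle of its lower edge. It starts standing in one of the three rack slots, lower edge 8 mm above the table, yellow face to the rack's front; the top 30 mm stick out of the rack
- yellow_tag_edge (a point): middle of one upright edge of the yellow tag: 24 mm to +y and 27 mm up from the tag's origin (the left edge as seen by one who looks along the tag's +x axis)
- red_tag: a like tag with a red face, in another slot of the rack; leave it there. The rack is a fixed wooden bar 60 mm (tag x) by 230 mm (tag y), 32 mm high, its three slots in a row along y, 75 mm apart from centre to centre
- blue_tag: a like tag with a blue face, in another slot of the rack; leave it there
- chute: the fixed twist chute, 238 mm tall: a clear tube, 56 mm bore, on a grey 100 x 100 x 8 mm foot, with two orange spiral ramps inside. Origin: centre of the foot's underside, on the tube's axis. Green dots on foot and cap mark its front (-x). A tag let go in the mouth falls, is turned half round about the upright axis by the ramps, and stops in a groove along y, lower edge 8 mm up
- chute_mouth (a point): centre of the chute's mouth, on its axis, 226 mm above its foot's underside: top of a slot 54 mm along the chute's y by 16 mm along its x and 8 mm deep, through which the tag falls with its width along y. Above it a funnel widens to 76 x 38 mm at the rim, 12 mm higher. Axes as the chute's

How it is judged:
By the outcome, as a careful person would: the job done as asked, in the order asked, and still so for the second after the job is handed in, with the robot touching nothing.
It also fails if it takes over 48 s, if anything falls off the work surface, if the arm or the gripper's body presses on something with over 40 N, if the wrist force passes 120 N, or if a joint passes its speed limit or range.

## Robot

A 7-joint arm with a two-finger parallel gripper is mounted at the origin on a cart in front of the work surface, level with it; the furniture and walls round the work are solid. World frame = base frame: x ahead of the robot, y to its left, z up, the work surface at z = 0. Lengths are in m, angles in rad, forces in N, time in s.
With the tool pointing down it reaches from about 0.35 to 0.9 m from the base axis. Payload 19.9 kg.
Tool frame: the origin (TCP) lies between the finger pads; the fingertips stand r.tip_extent ahead of it and the grasp point (between the pads) lies 6 mm ahead of it (r.tip_extent is the distance from the TCP to the fingertips, in m); z points along the fingers, y is the line along which they close (so a half turn about z gives the same grasp; the last joint's range is limited). The gripper opens to 94 mm and grips with 3 to 60 N. Pads are 16 mm wide; open, the fingers measure 119 mm over their backs; the gripper's body (75 mm by 177 mm) begins 78 mm behind the grasp point.
Start: joints at [-1.21, 0.417, -0.01, 1.614, 0.005, 1.111, -0.053], TCP at [0.244, 0.575, 0.23] pointing down, gripper open.
Joint ranges: [-2.81, 2.81], [-0.39, 2.02], [-1.27, 1.25], [0.06, 2.57], [-1.19, 4.33], [0.19, 2], [-2.82, 2.82]. Speed limits (rad/s): [1.89, 1.89, 2.39, 2.39, 3.01, 3.01, 3.01].

## Interface

Orientations are given as a unit quaternion [x, y, z, w].
In Python, from plant import r gives the robot as it stands. Calls block until the motion is done:
- r.move_to(position, orientation): joint-space move of the TCP to a pose.
- r.move_straight(position, rotation=None, rate=0.15): straight line of the TCP; rotation=None keeps the orientation; rate is the mean speed in m/s.
- r.move_j(angles): joint-space move.
- r.command_gripper(opening, strength=None): opening from 0.0 (shut) to 1.0 (fully open); strength is the grip in N (None keeps the last); returns when the fingers have stopped.
- r.dwell(seconds).
- r.inverse_kinematics(position, orientation): joint angles nearest the present ones, or None.
- r.grab_frame(name): name is "side" or "top" or "wrist"; returns a dict with "image" (480x640x3 uint8, red, green, blue), "range_z" (480x640 float32, m along the optical axis (not along the pixel's ray), 0 where there is no reading), "camera_matrix" (3x3 intrinsics, pixels), "camera_from_world" (4x4, takes a point from world to camera coordinates). Camera axes: x right, y down, z forward; pixel columns grow to the right and rows downward; lengths in m; the calibration is good to about 2 mm. A picture is of the moment at which its call begins.
A pose or a line that the arm cannot do raises r.IKError and nothing moves.
- r.hand_in(): hands the job in; it is judged then, once.
Trained networks look in a picture, given as the dict that the camera call returned (one of the last four; its "shot" number tells which), for a name from the list of things; names that differ only in an ending like _2 or _b are one class to them, and where a whole thing is asked for, a point or a joint stands for the part that bears it (a point fixed in the world has none). Each returns a list of dicts, best first, with "p" (0 to 1); they miss things now and then, are a little off and sometimes report something else, mostly with a low value. They report only what shows in the picture. A call takes as long as a camera call.
- r.silhouettes(picture, query): "region" (480x640 bool, what is visible of it).
- r.place_of(picture, query): "at" ([x, y, z] in m, in the coordinates of the camera as it stood for that picture, good to about 4 mm: a listed point, or the origin of a listed thing).
Readings, each from a call of its own:
- r.current_t(): time.
- r.current_joints(): joint angles.
- r.current_joint_vel(): joint speeds.
- r.current_effort(): joint torques, N m.
- r.current_position(): TCP position.
- r.current_tool_rot(): TCP orientation.
- r.current_ft_force(): force on the tool from outside, world axes, zero at the start.
- r.current_wrist_torque(): the same for the moment, N m.
- r.current_opening(): opening from 0.0 (shut) to 1.0 (fully open).
- r.current_gripper_force(): force on a finger pad.
Only numpy, scipy, OpenCV 4.12 (cv2) and the standard library are available. Lean on these libraries where they do the work, as an engineer would, in place of code of your own. Each camera call takes 0.05 s, during which the arm holds its last target. There are 200 camera calls.

## Working session

There is one attempt and no reset: what is moved stays moved. The work goes in short steps, each a Python script; the robot and the scene stay as the last script left them, time stands still between calls to the robot, and variables do not carry over. Pictures are saved under pics/ and viewed, at most 10 in all, crops included, and the job is handed in when it is done.

```bash
mkdir -p pics; cat > h.py <<'E'
import numpy as np, cv2
from plant import r
def w(f,p):
    T=np.linalg.inv(f["camera_from_world"]); return T[:3,:3]@np.array(p)+T[:3,3]
def cloud(f,m=None):
    z=f["range_z"]; ok=z>0
    if m is not None: ok&=m
    v,u=np.nonzero(ok); K=f["camera_matrix"]; d=z[v,u]
    P=np.c_[(u-K[0,2])/K[0,0]*d,(v-K[1,2])/K[1,1]*d,d]
    T=np.linalg.inv(f["camera_from_world"]); return P@T[:3,:3].T+T[:3,3]
def save(f,n): cv2.imwrite("pics/"+n,f["image"][:,:,::-1])
E
python3 - <<'E'
from h import *
print(r.tip_extent,r.current_tool_rot())
ims=[]
for c in("top","side"):
    f=r.grab_frame(c); save(f,c+"0.png")
    print(c,"cam",w(f,[0,0,0]).round(3))
    for q in("yellow_tag","yellow_tag_edge","red_tag","blue_tag","chute","chute_mouth"):
        print(q,[(w(f,d["at"]).round(4),round(d["p"],2)) for d in r.place_of(f,q)[:2]])
    for q in("yellow_tag","red_tag","blue_tag","chute"):
        s=r.silhouettes(f,q)
        if s:
            P=cloud(f,s[0]["region"]); print(q,s[0]["p"],len(P),np.percentile(P,[3,50,97],axis=0).round(3).tolist() if len(P) else 0)
            np.save(f"{c}_{q}.npy",P)
print(r.current_t())
E
```

```text
0.025 [ 1.99532641e-01  9.79890969e-01 -6.36980825e-04 -9.42480963e-05]
top cam [0.407 0.038 1.083]
yellow_tag [(array([0.5231, 0.267 , 0.0088]), 0.5)]
yellow_tag_edge [(array([0.5246, 0.2902, 0.037 ]), 0.47)]
red_tag [(array([0.5193, 0.1208, 0.007 ]), 0.53)]
blue_tag [(array([0.5219, 0.1954, 0.0101]), 0.71), (array([0.5234, 0.2678, 0.0113]), 0.46)]
chute [(array([ 0.5449, -0.1917,  0.0026]), 0.65)]
chute_mouth [(array([ 0.5494, -0.1866,  0.226 ]), 0.71)]
yellow_tag 0.48 167 [[0.52, 0.244, 0.017], [0.522, 0.265, 0.059], [0.528, 0.288, 0.064]]
red_tag 0.62 192 [[0.516, 0.095, 0.01], [0.519, 0.118, 0.058], [0.53, 0.14, 0.065]]
blue_tag 0.49 155 [[0.518, 0.169, 0.019], [0.52, 0.193, 0.06], [0.527, 0.214, 0.064]]
chute 0.71 3524 [[0.502, -0.228, 0.004], [0.538, -0.178, 0.142], [0.594, -0.143, 0.237]]
side cam [0.539 0.818 0.55 ]
yellow_tag [(array([0.5258, 0.2665, 0.0076]), 0.56)]
yellow_tag_edge [(array([0.5244, 0.2912, 0.0365]), 0.46), (array([0.5255, 0.193 , 0.0113]), 0.4)]
red_tag [(array([0.5202, 0.1181, 0.009 ]), 0.56), (array([0.5237, 0.2656, 0.0084]), 0.42)]
blue_tag [(array([0.5273, 0.1935, 0.0089]), 0.5)]
chute [(array([ 0.5466, -0.1895,  0.0026]), 0.89)]
chute_mouth [(array([ 0.5479, -0.188 ,  0.2265]), 0.8)]
yellow_tag 0.75 2912 [[0.511, -0.22, 0.008], [0.547, -0.162, 0.118], [0.587, -0.143, 0.237]]
red_tag 0.66 101 [[0.518, 0.102, 0.044], [0.522, 0.136, 0.062], [0.525, 0.143, 0.064]]
chute 0.91 2985 [[0.508, -0.221, 0.006], [0.547, -0.162, 0.115], [0.588, -0.141, 0.237]]
1.1
```

```bash
ls pics
```

```text
side0.png
top0.png
```

View pics/top0.png

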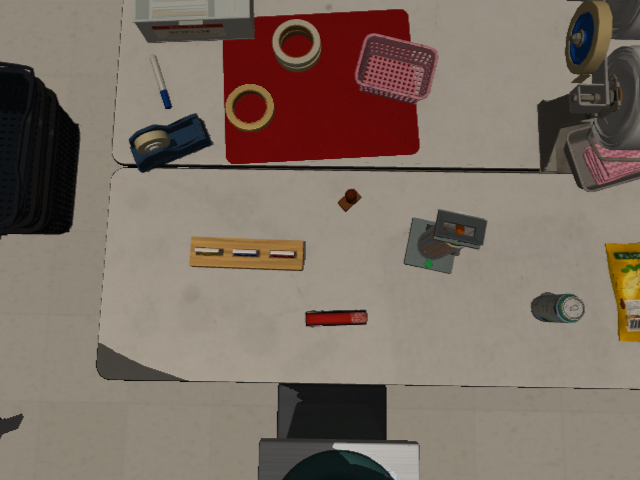

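View pics/side0.png

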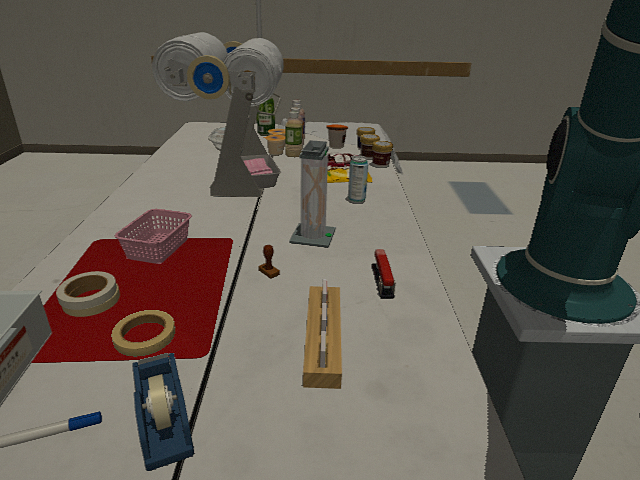

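The top view shows the rack at about (247,254), with the tag at its left end (208,250) likely yellow. The chute foot is at (430,245), its green dot at (428,264) faces the robot, and it is slightly yawed. Next I compute the yaws and hover over the rack with the wrist camera.

```bash
cat >> h.py <<'E'
from scipy.spatial.transform import Rotation as R
def quat(yaw): # tool down, tool y along (cos yaw, sin yaw)
    y=np.array([np.cos(yaw),np.sin(yaw),0]); z=np.array([0,0,-1.]); return R.from_matrix(np.c_[np.cross(y,z),y,z]).as_quat()
def rect(P,n=""):
    (c,s,a)=cv2.minAreaRect((P[:,:2]*1000).astype(np.float32)); a=(a+45)%90-45
    print(n,len(P),np.round(c,1),np.round(s,1),"yaw",round(a,1))
E
python3 - <<'E'
from h import *
f=r.grab_frame("top"); im=f["image"]
for u in(208,245,283): 
    p=im[240:262,u-10:u+10].reshape(-1,3).astype(int); print(u,p[np.argmax(p.max(1)-p.min(1)*1.0)], [im[v,u].tolist() for v in range(246,258,2)])
P=cloud(f); 
m=lambda x0,x1,y0,y1,z0,z1:P[(P[:,0]>x0)&(P[:,0]<x1)&(P[:,1]>y0)&(P[:,1]<y1)&(P[:,2]>z0)&(P[:,2]<z1)]
rect(m(.46,.64,-.27,-.11,.22,.25),"cap"); rect(m(.46,.64,-.27,-.11,.005,.012),"foot")
rect(m(.46,.58,.05,.34,.027,.037),"rack"); rect(m(.46,.58,.05,.34,.052,.07),"tags")
# green dots
g=(im[:,:,1].astype(int)-np.maximum(im[:,:,0],im[:,:,2])>60); g[:, :395]=0; g[:,500:]=0; g[:200]=0; g[280:]=0
G=cloud(f,g); print(len(G), G.mean(0).round(4) if len(G) else 0, G.std(0).round(4) if len(G) else 0)
R0=R.from_quat(r.current_tool_rot()).as_matrix(); print(R0.round(2))
for yaw in(0,np.pi):
    print(yaw,r.inverse_kinematics([.523,.267,.2],quat(yaw)),r.inverse_kinematics([.548,-.187,.36],quat(yaw)))
E
```

```text
208 [171 126  65] [[161, 119, 62], [152, 138, 127], [185, 170, 160], [87, 77, 57], [83, 64, 12], [154, 113, 60]]
245 [163 120  62] [[148, 110, 58], [149, 109, 58], [170, 160, 149], [185, 179, 169], [24, 38, 65], [71, 57, 41]]
283 [162 120  62] [[160, 118, 62], [159, 117, 62], [110, 80, 43], [179, 166, 155], [139, 127, 119], [59, 8, 6]]
cap 1260 [ 548.  -189.7] [81.  56.3] yaw -10.9
foot 947 [ 539.9 -190.2] [170.8 106.6] yaw -25.9
rack 2762 [522.9 193.3] [230.7  60.6] yaw -1.3
tags 337 [522.7 192.6] [197.    9.1] yaw -1.3
36 [ 0.5086 -0.181   0.0094] [0.0035 0.0036 0.0022]
[[-0.92  0.39  0.  ]
 [ 0.39  0.92 -0.  ]
 [-0.   -0.   -1.  ]]
0 [-0.80873227  0.39734948  0.36358966  1.75227328 -0.16207473  1.02141546
 -0.38611914] [-0.45090449  0.3463484   0.95413215  1.5811857  -0.28693599  1.36322883
  0.53480225]
3.141592653589793 [-0.38289294  0.38696253 -0.17959018  1.73707313  0.07897025  1.02457694
  2.55105053] [-0.52790039  0.39333691  1.08554663  1.58301266 -0.35257976  1.37959406
 -2.5476307 ]
```

The yellow tag is confirmed by colour at y≈0.268. Rack yaw is −1.3° and chute yaw about −10.9°, which agrees with the green dot. Hovering over the rack.

```bash
python3 - <<'E'
from h import *
ry=np.radians(-1.3)
r.move_to([.5246,.268,.18],quat(ry))
f=r.grab_frame("wrist"); save(f,"w1.png")
for q in("yellow_tag","yellow_tag_edge"): print(q,[(w(f,d["at"]).round(4),round(d["p"],2)) for d in r.place_of(f,q)[:2]])
P=cloud(f); m=(P[:,2]>.052)&(P[:,2]<.07)&(abs(P[:,0]-.523)<.03)&(abs(P[:,1]-.268)<.04); rect(P[m],"tag")
print(r.current_position(),r.current_t(),np.median(P[m][:,2]))
E
```

```text
yellow_tag [(array([0.5202, 0.2669, 0.0105]), 0.85)]
yellow_tag_edge [(array([0.5246, 0.296 , 0.0335]), 0.93)]
tag 646 [522.  268.5] [48.3  8.2] yaw -1.0
[0.52413403 0.26913523 0.18002655] 2.85 0.06194610655980318
```

View pics/w1.png

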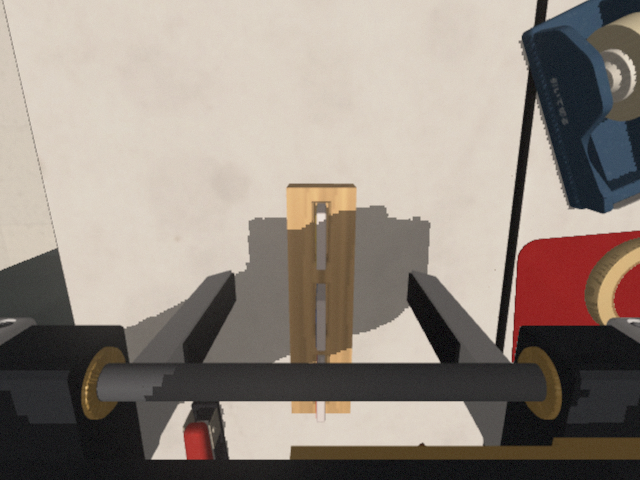

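The wrist view shows the rack tags in a column at x≈321, centred between the fingers, with yellow at the top (321,215). Grasping it by its faces.

```bash
python3 - <<'E'
from h import *
q=quat(np.radians(-1.2)); c=[.5232,.2685]
r.move_straight([*c,.10],q); r.move_straight([*c,.062],rate=.08)
r.command_gripper(0.0,15); print(r.current_opening()*94,r.current_gripper_force(),r.current_ft_force().round(2) if hasattr(r.current_ft_force(),'round') else r.current_ft_force())
r.move_straight([*c,.16],rate=.1)
r.move_straight([.5,.15,.36],quat(np.radians(-10.9)),rate=.2)
r.move_to([.50,-.10,.36],quat(np.radians(-10.9)))
print(r.current_opening()*94,r.current_gripper_force(),r.current_t(),r.current_joints())
f=r.grab_frame("wrist"); save(f,"w2.png")
for qn in("yellow_tag","yellow_tag_edge","chute_mouth","chute"): print(qn,[(w(f,d["at"]).round(4),round(d["p"],2)) for d in r.place_of(f,qn)[:2]])
P=cloud(f); rect(P[(P[:,2]>.232)&(P[:,2]<.244)&(abs(P[:,0]-.548)<.07)&(abs(P[:,1]+.19)<.07)],"rim")
t=r.grab_frame("top"); s=r.grab_frame("side"); save(s,"s2.png"); save(t,"t2.png")
print(r.current_position())
E
```

```text
7.967784801950491 14.999948143959045 [-0.19 -0.08 -0.98]
8.091276726645093 15.00010997056961 8.8667 [-0.48685383  0.12086983  0.68781512  1.73652109 -0.0792829   1.31289915
  0.02924755]
yellow_tag [(array([ 0.4954, -0.0948,  0.3072]), 0.97)]
yellow_tag_edge [(array([ 0.5063, -0.0679,  0.3329]), 0.77)]
chute_mouth [(array([ 0.5441, -0.1888,  0.2277]), 0.67), (array([0.5145, 0.1178, 0.0091]), 0.47)]
chute [(array([ 0.5448, -0.1885,  0.0011]), 0.68)]
rim 963 [ 549.8 -168.8] [39.7 42.7] yaw -11.0
[ 0.50013776 -0.09948241  0.35997351]
```

View pics/w2.png

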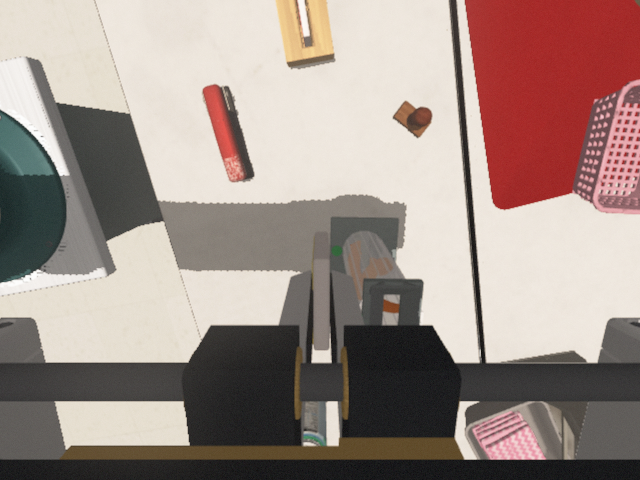

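View pics/s2.png

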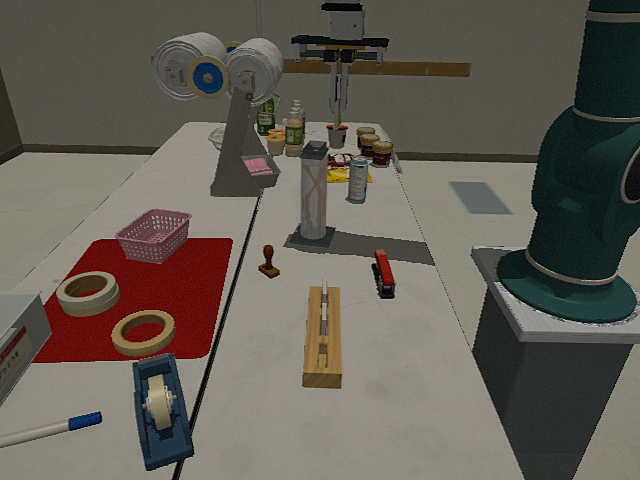

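The tag is held at the right width (8.0 mm), its slot (322,340) is empty and the other two tags remain. The cap is partly hidden in the wrist view at (392,300), so I shift the hand for a full view of the rim next to the held tag.

```bash
python3 - <<'E'
from h import *
q=quat(np.radians(-10.9))
r.move_straight([.46,-.17,.36],q,rate=.2)
f=r.grab_frame("wrist"); save(f,"w3.png"); p=r.current_position(); print(p,R.from_quat(r.current_tool_rot()).as_matrix()[:,1])
for qn in("yellow_tag","yellow_tag_edge","chute_mouth","chute"): print(qn,[(w(f,d["at"]).round(4),round(d["p"],2)) for d in r.place_of(f,qn)[:2]])
P=cloud(f); rect(P[(P[:,2]>.232)&(P[:,2]<.244)&(abs(P[:,0]-.548)<.07)&(abs(P[:,1]+.19)<.07)],"rim")
s=r.silhouettes(f,"yellow_tag")
for d in s[:1]:
    Q=cloud(f,d["region"]); Q=Q[Q[:,2]>.28]; print(d["p"],np.percentile(Q,[2,50,98],axis=0).round(4).tolist())
    L=(Q-p)@np.c_[R.from_euler('z',-10.9,degrees=True).as_matrix()]; print("in chute axes",np.percentile(L,[1,5,50,95,99],axis=0).round(4).tolist())
t=r.grab_frame("top"); P=cloud(t); rect(P[(P[:,2]>.232)&(P[:,2]<.244)&(abs(P[:,0]-.548)<.07)&(abs(P[:,1]+.19)<.07)],"top rim")
print(r.current_t())
E
```

```text
[ 0.46017746 -0.16953376  0.35998287] [ 9.82066344e-01 -1.88535661e-01 -1.22316246e-05]
yellow_tag [(array([ 0.4541, -0.1671,  0.3081]), 0.67)]
yellow_tag_edge [(array([ 0.4651, -0.1459,  0.3321]), 0.85)]
chute_mouth [(array([ 0.5455, -0.1875,  0.2259]), 0.62)]
chute [(array([ 0.5474, -0.1872,  0.001 ]), 0.87)]
rim 2474 [ 545.7 -189.2] [80.4 43. ] yaw -11.7
top rim 427 [ 548.2 -187.8] [77.5 43.4] yaw -11.9
10.1167
```

View pics/w3.png

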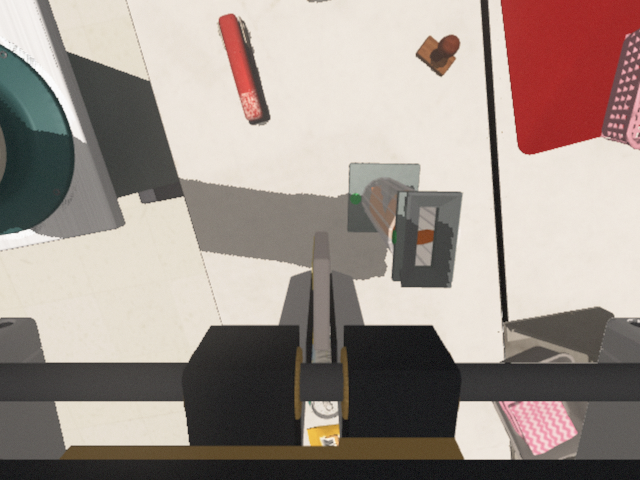

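The wrist view shows the slot clearly at (425,237), aligned with the tag to about 1°, and the green dot (355,198) on the −x side. I'll descend in steps with force checks.

```bash
python3 - <<'E'
from h import *
f=r.grab_frame("wrist"); p=r.current_position(); P=cloud(f)
ax=R.from_euler('z',-10.9,degrees=True).as_matrix(); L=(P-p)@ax
m=(abs(L[:,0])<.02)&(L[:,1]>.012)&(L[:,1]<.04)&(L[:,2]>-.06)&(L[:,2]<.0); print("tag local",m.sum(),np.percentile(L[m],[2,50,98],axis=0).round(4).tolist())
q=quat(np.radians(-11.7)); c=np.array([.5466,-.1890])
r.move_straight([*c,.36],q,rate=.15); r.move_straight([*c,.296],rate=.12); r.dwell(.2)
f0=np.array(r.current_ft_force()); print("f0",f0.round(2))
for z in np.arange(.292,.2645,-.004):
    r.move_straight([*c,z],rate=.04); d=np.array(r.current_ft_force())-f0; print(round(z,3),d.round(2),np.round(r.current_wrist_torque(),2))
    if abs(d).max()>4: print("contact"); break
s=r.grab_frame("side"); cv2.imwrite("pics/s3.png",cv2.resize(s["image"][60:280,220:420,::-1],None,fx=2.7,fy=2.7))
print(r.current_position(),r.current_t())
E
```

```text
tag local 592 [[-0.0054, 0.0133, -0.0502], [-0.0015, 0.0235, -0.0128], [0.0026, 0.024, -0.0]]
f0 [-0.35  0.59  0.32]
0.292 [ 0.92 -0.47 -0.33] [-0.11  0.04 -0.03]
0.288 [-0.37 -0.11 -0.6 ] [-0.04  0.05 -0.04]
0.284 [ 0.2   0.23 -0.18] [-0.1   0.1  -0.01]
0.28 [ 0.59 -0.76 -1.21] [-0.1   0.07 -0.05]
0.276 [ 0.69 -1.19 -1.28] [-0.13  0.11 -0.05]
0.272 [ 0.53 -1.86 -0.89] [-0.08  0.14  0.04]
0.268 [ 0.24 -0.34 -0.62] [-0.08  0.06  0.01]
[ 0.54654201 -0.1889954   0.26793031] 13.5917
```

View pics/s3.png

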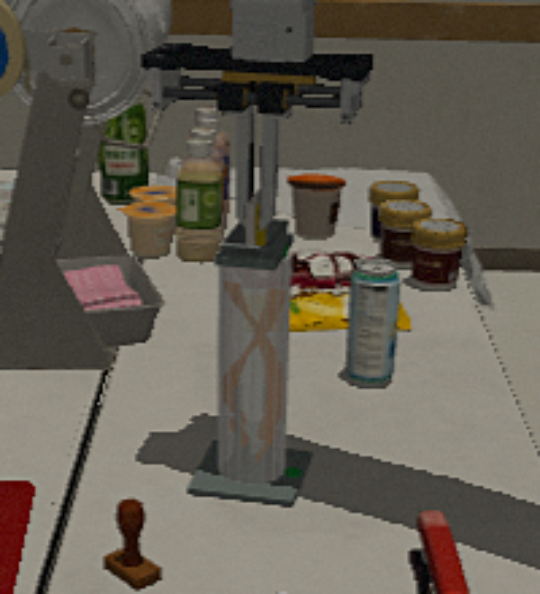

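The tag is in the mouth with the yellow face towards the green-dot side and no significant force. Releasing.

```bash
python3 - <<'E'
from h import *
r.command_gripper(0.4); print(r.current_opening()); r.dwell(1.0)
p=r.current_position(); r.move_straight([p[0],p[1],.36],rate=.15)
r.move_straight([.42,-.05,.40],rate=.25)
r.dwell(.5)
for c in("side","top"):
    f=r.grab_frame(c); cr=f["image"][130:270,260:380] if c=="side" else f["image"][190:290,380:500]
    cv2.imwrite(f"pics/{c}4.png",cv2.resize(cr[:,:,::-1],None,fx=4,fy=4,interpolation=cv2.INTER_CUBIC))
    for qn in("yellow_tag","yellow_tag_edge","chute"): print(c,qn,[(w(f,d["at"]).round(4),round(d["p"],2)) for d in r.place_of(f,qn)[:2]])
print(r.current_t())
E
```

```text
0.39871683568489913
side yellow_tag []
side yellow_tag_edge [(array([0.5216, 0.1192, 0.0082]), 0.53)]
side chute [(array([ 0.5467, -0.1897,  0.0021]), 0.64)]
top yellow_tag []
top yellow_tag_edge []
top chute [(array([0.5201, 0.1195, 0.0099]), 0.29), (array([0.5215, 0.195 , 0.0073]), 0.2)]
17.825
```

View pics/side4.png

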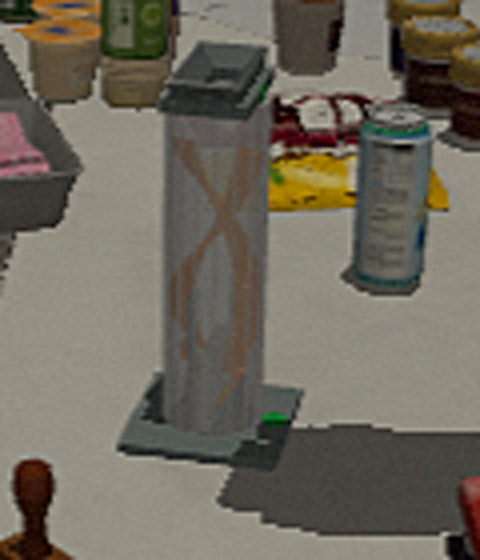

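View pics/top4.png

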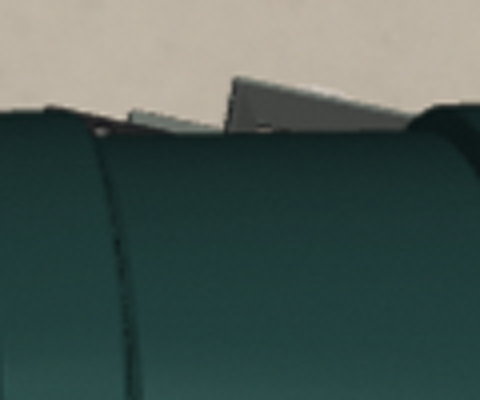

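The tag left the mouth and is in the tube, but the resting height is unclear. There is a pale patch at (210,290) in the side view, so I'll difference that view against the start and take a tilted wrist look from the front.

```bash
python3 - <<'E'
from h import *
s0=cv2.imread("pics/side0.png")[:,:,::-1]; s=r.grab_frame("side")["image"]
d=np.abs(s.astype(int)-s0).sum(2)[160:245,295:340]
print("row diff",[(160+i,int(x)) for i,x in enumerate(d[:,5:35].mean(1)) if i%4==0])
best=None
for t in(60,50,40,30):
  for x in(.32,.36,.28):
    for z in(.25,.3,.2):
      for yy in (-.15,-.19,-.1):
        a=np.radians(t); zt=np.array([np.sin(a),0,-np.cos(a)]); Z=R.from_euler('z',-8,degrees=True).as_matrix()@zt
        y=np.cross([0,0,1.],Z)*-1; y/=np.linalg.norm(y); Q=R.from_matrix(np.c_[np.cross(y,Z),y,Z]).as_quat()
        j=r.inverse_kinematics([x,yy,z],Q)
        if j is not None: best=(t,x,yy,z,Q.tolist(),np.round(j,2)); print(best); break
      if best:break
    if best:break
  if best:break
if best:
    t,x,yy,z,Q,_=best
    r.move_to([x,yy,z+.03] if r.inverse_kinematics([x,yy,z+.03],Q) is not None else [x,yy,z],Q)
    f=r.grab_frame("wrist"); save(f,"w5.png"); t=r.grab_frame("top")
    A=cv2.resize(f["image"],(480,360)); k=lambda im:cv2.resize(im[130:270,280:350],(150,300))
    M=np.zeros((600,800,3),np.uint8); M[:360,:480]=A; M[:300,490:640]=k(s0); M[:300,645:795]=k(s); M[310:590,490:790]=cv2.resize(t["image"][190:290,390:500],(300,280))
    c=f["camera_from_world"]@np.array([.5466,-.189,.04,1]); uv=f["camera_matrix"]@c[:3]; u,v=(uv[:2]/uv[2]).astype(int); print("chute base px",u,v)
    u=np.clip(u,100,540);v=np.clip(v,75,405); M[365:590,:300]=cv2.resize(f["image"][v-75:v+75,u-100:u+100],(300,225))
    cv2.imwrite("pics/m5.png",M[:,:,::-1])
print(r.current_t())
E
```

```text
row diff [(160, 6), (164, 6), (168, 6), (172, 6), (176, 7), (180, 8), (184, 5), (188, 6), (192, 7), (196, 6), (200, 7), (204, 8), (208, 5), (212, 10), (216, 11), (220, 12), (224, 14), (228, 11), (232, 10), (236, 24), (240, 37), (244, 51)]
(40, 0.32, -0.19, 0.25, [0.9374035767904599, -0.06554964362940052, 0.34118699944639963, 0.02385811914785898], array([ 0.79, -0.37, -0.01,  2.55, -0.86,  0.53, -0.27]))
chute base px 295 172
19.975
```

View pics/m5.png

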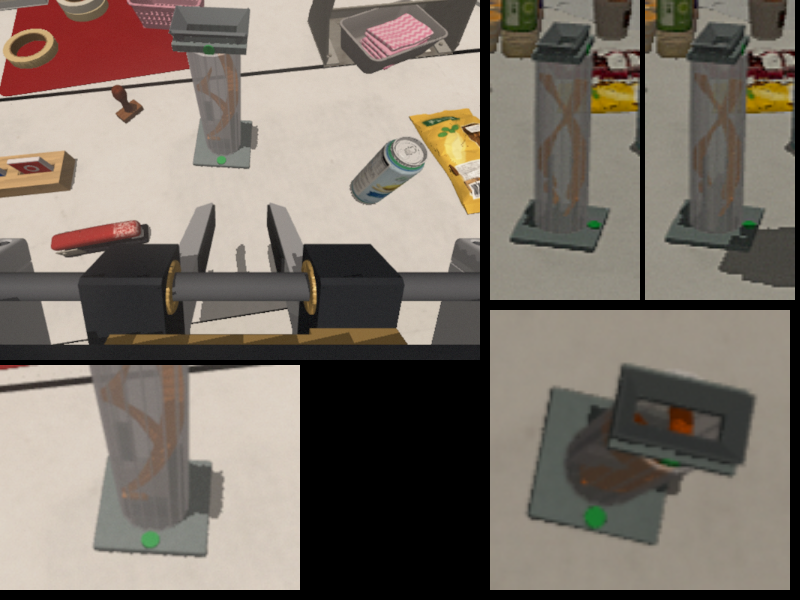

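The pale patch was already there at the start. The side view changes only in rows 212–232, which matches a tag standing 8–62 mm up at the bottom, and the mouth is clear. One last numeric colour check of the front-visible face, then hand-in if it is white and not yellow.

```bash
python3 - <<'E'
from h import *
f=r.grab_frame("wrist"); C=R.from_euler('z',-11.5,degrees=True).as_matrix()
def col(z,y,x=-.004):
    p=np.r_[C@[x,y,z]+[.5466,-.189,0],1]; c=(f["camera_from_world"]@p)[:3]; u=f["camera_matrix"]@c; u=(u[:2]/u[2]).round().astype(int)
    return f["image"][u[1]-1:u[1]+2,u[0]-1:u[0]+2].reshape(-1,3).mean(0).round().astype(int).tolist()
v=[]
for z in(.1,.08,.07,.055,.045,.035,.025): row=[col(z,y) for y in(-.018,-.009,0,.009,.018)]; print(z,row); v+=row if z<.06 else []
v=np.median(v,axis=0); print(v, v[2]/v[0])
if v[2]/v[0]>.8: print(r.hand_in())
print(r.current_t())
E
```

```text
0.1 [[117, 96, 81], [122, 100, 86], [127, 120, 115], [124, 117, 114], [108, 104, 100]]
0.08 [[107, 94, 85], [119, 99, 86], [127, 120, 116], [125, 119, 115], [107, 103, 100]]
0.07 [[98, 95, 91], [120, 99, 85], [120, 105, 95], [120, 114, 110], [113, 107, 104]]
0.055 [[98, 95, 91], [116, 110, 105], [122, 105, 94], [119, 110, 105], [121, 114, 111]]
0.045 [[99, 95, 91], [115, 109, 105], [119, 107, 99], [122, 104, 93], [121, 114, 110]]
0.035 [[98, 95, 90], [115, 109, 105], [117, 111, 107], [120, 105, 97], [125, 105, 91]]
0.025 [[98, 95, 90], [116, 109, 106], [118, 111, 108], [124, 111, 102], [125, 108, 97]]
[118.5 108.5 100.5] 0.8481012658227848
the job is handed in; nothing more can be done
None
the job is handed in; nothing more can be done
```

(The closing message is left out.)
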